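# Set and lock the carrier-gas knob

## Robot

A 7-joint arm with a two-finger parallel gripper is mounted at the origin on the work surface. World frame = base frame: x ahead of the robot, y to its left, z up, the work surface at z = 0. Lengths are in m, angles in rad, forces in N, time in s.
With the tool pointing down it reaches from about 0.425 to 0.8 m from the base axis. Payload 8.3 kg.
Tool frame: the origin (TCP) lies midway between the tips of the shut fingers; the grasp point (between the pads) lies 19 mm behind it; z points along the fingers, y is the direction in which the jaws open and shut (so a half turn about z gives the same grasp; the last joint's range is limited). The gripper opens to 85 mm and grips with 20 to 120 N. Pads are 22 mm wide; open, the fingers measure 114 mm over their backs; the gripper's body (76 mm by 85 mm) begins 54 mm behind the grasp point. The pads swing forward as they close: fully open they stand 13 mm farther back than shut.
Start: joints at [1.07, 0.383, 0.016, 1.37, -0.006, 1.388, -0.046], TCP at [0.265, -0.566, 0.231] pointing down, gripper open.
Joint ranges: [-2.95, 2.95], [-0.25, 2.06], [-1.52, 1.56], [0.18, 2.33], [-1.44, 4.58], [0.02, 2.06], [-3.01, 3.01]. Speed limits (rad/s): [2.39, 2.39, 3.01, 3.01, 3.14, 3.14, 3.14].

## Interface

Orientations are given as a unit quaternion [x, y, z, w].
In Python, from cell import get_obs, get_image, job_done gives the robot as it stands. The module is installed in compiled form; this text tells all that it offers.
- The arm moves only by the tool carry_out, never from a script. Its argument "commands" is a list that holds one entry, the list of rows, each a list of 7 numbers: the opening in per cent of the stroke, from 0 (shut) to 100 (fully open), then the shift along the world's x, y, z in m, then the turn, a rotation vector about the world's x, y, z in degrees. In form: [[[fingers, tx, ty, tz, rx, ry, rz], ...]]. A call has 1 to 20 rows; each row is the pose to reach, as a shift and turn from the pose commanded when the call began; what a row does not reach only later rows make up. A row lasts 1/8 s, in which the tool goes at most 62.5 mm and 10.7 degrees, less where a joint would pass 70% of its speed; a pose out of reach is approached as far as the arm can. A call with a gripper value outside its range is refused whole. The fingers move at their own pace and stop on an object; "newtons" is the grip in N (left out, the last holds). Time passes only in rows, so rows that repeat a pose let the fingers close. It gives the time, the measured TCP pose, the force and the opening at its end, in the units of the state.
- get_obs(): the state, without advancing time (a new reading comes with each control period).
- get_image(name): name is "scene" or "top" or "wrist"; returns a dict with "img" (384x512x3 uint8, red, green, blue), "range_z" (384x512 float32, m along the optical axis (not along the pixel's ray), 0 where there is no reading), "fx", "fy", "cx", "cy" (pixels), "R" (3x3) and "t" (3): a world point X has camera coordinates R X + t; the wrist camera has in their place "mount" (4x4, takes a point from camera to tool coordinates, whose origin is the TCP and whose axes are the flange's). Camera axes: x right, y down, z forward; pixel columns grow to the right and rows downward; lengths in m; the calibration is good to about 2 mm. A picture is of the moment at which its call begins: read the wrist's pose just before it.
- job_done(): hands the job in, once; it reports no verdict.
The state is a dict: "clock": time; "joints": joint angles; "joint_vel": joint speeds; "joint_torque": joint torques, N m; "tcp_pos": TCP position; "ee_rot": TCP orientation; "contact_force": force on the tool from outside, world axes, zero at the start; "moment": the same for the moment, N m; "width": finger opening in m.
Only numpy, scipy, OpenCV 4.12 (cv2) and the standard library are available. Lean on these libraries where they do the work, as an engineer would, in place of code of your own. Each camera call takes 0.05 s, during which the arm holds its last target. There are 200 camera calls.

## Task

Turn the blue pull-to-lock knob on the carrier-gas unit until its white pointer is in the green mark on the ring, feel there for the slot with a light pull, and pull the knob fully out so that it locks; then let go. Do not pull it out at an amber mark, never force it hard against the ring when it will not come out, and leave the things standing around the unit alone.

Things in the scene. Friction and masses are not known exactly. Their poses are not given: they have to be found in the camera images.
- unit: White control box, 200 (x) x 300 (y) x 100 mm high, fixed to the bench. Origin: centre of its underside; z up. The knob's upright axis stands on its top at x 0, y +50 mm in this frame.
- dial: Dark steel ring (disc 126 mm across, 21.5 mm high) fixed round the knob on the unit's top; does not turn. Origin on the knob's axis at the unit's top, 100 mm above the bench; z up; x points through the middle of the green mark. Two amber marks at +0.95 and -0.95 rad from x are other settings, not wanted; white ticks only a scale. Inside, unseen: a toothed plate with one lock slot for each mark.
- mark (a point): Middle of the green mark, a band on the ring's top 48 to 62 mm from the knob's axis (this point: 55.5 mm), reaching 0.34 rad to either side. Its lock slot cannot be seen: the slot's middle lies anywhere up to 0.28 rad to either side of the mark's middle (amber slots are shifted alike), so it must be felt for.
- knob: The knob: black round skirt 92 mm across (top 26.5 mm above the origin) with a blue grip bar on it, 56 mm long (x), 16 mm thick (y), from 26.5 to 68 mm above the origin. Origin on its upright axis, at the unit's top while pushed in; z up, x along the pointer. It starts fully in; seen from above it must turn clockwise, 0.55 to 1.2 rad, to the middle of the green mark. Turning takes about 0.06 N m.
- grip (a point): Point on the knob's axis in the grip bar, 52 mm above the knob's origin. Sliding the knob takes about 3.5 N and it stays where it is left. Pulled up, after 1 mm its key meets the toothed plate; within about 0.037 rad of a slot's middle it can rise 11 mm to its end stop and then no longer turns. Over 15 N on the plate damages the key; 3 to 7 N beyond the friction is plenty to feel with.
- pointer (a point): Tip of the white pointer line on the skirt, 45 mm from the axis along the knob's x, 26.5 mm above its origin. The key that enters the lock slot is right under the pointer line.
- vial: Small capped vial, 28 mm across and 45 mm high, standing on the unit's top at the far right end. Origin: centre of its underside. Bystander.
- rack: Blue rack of capped tubes, 70 x 160 x 89 mm high, on the bench to the right of the unit. Origin: centre of its underside. Bystander.
- reagent: Amber reagent bottle with red cap, 72 mm across, 140 mm high, on the bench to the left of the unit. Origin: centre of its underside. Bystander.
- mouse: Black round computer mouse, 60 mm across and 32 mm high, on the bench beyond the unit. Origin: centre of its underside. Bystander.

How it is judged:
On the way, in this order (a step that is already met when the one before it is completed fails the run):
1. the pointer is brought into the green mark with the knob still in (x of pointer in the frame of dial above 0.03 m and y of pointer in the frame of dial between -0.0167 and 0.0167 m and z of knob in the frame of unit below 0.104 m), for 0.05 s.
2. the knob is pulled out to lock in the green mark (x of pointer in the frame of dial above 0.03 m and y of pointer in the frame of dial between -0.0167 and 0.0167 m and z of knob in the frame of unit above 0.109 m), for 0.2 s.
At the end, for the whole second after the job is handed in: The knob stays pulled out by more than 9 of its 11 mm, at rest, with its pointer in the green mark (the pointer tip within 16.7 mm, 0.38 rad, of the mark's middle line) (all of step 2 and linear speed of knob below 0.01 m/s); the robot touches nothing.
It fails at once if the knob's key is forced against the toothed plate in the ring with more than 15 N (contact force between knob and dial above 15 N).
It fails at once if the knob is pulled out at a wrong setting (more than 4 mm out with the pointer off the green mark) (z of knob in the frame of unit above 0.104 m and (y of pointer in the frame of dial above 0.0185 m or y of pointer in the frame of dial below -0.0185 m or x of pointer in the frame of dial below 0 m)).
It fails at once if a bystander is shifted by more than 20 mm or tipped (distance of any of vial, rack, reagent, mouse from where it was at the start of the episode above 0.02 m or angle between any of vial, reagent's own z axis and vertical above 0.3 rad).
It also fails if it takes over 64 s, if anything falls off the work surface, if the arm or the gripper's body presses on something with over 40 N, if the wrist force passes 120 N, or if a joint passes its speed limit or range.

## Working session

There is one attempt and no reset: what is moved stays moved. The work goes in short steps, Python scripts to look and compute and a tool call to move; the robot and the scene stay as the last step left them, time stands still between calls to the robot, and variables do not carry over. Pictures are saved under pics/ and viewed, about 8 in all and at most 12, crops included, and the job is handed in when it is done.

Besides the shell and the picture viewer there is one more tool, called after ">>>" by a JSON object that holds its "name" and its "arguments". carry_out: Moves the arm, as the interface text tells. Its arguments: {"type":"object","properties":{"commands":{"type":"array","items":{"type":"array","items":{"type":"array","items":{"type":"number"}}}},"newtons":{"type":"number"}},"required":["commands"]}

```bash
mkdir -p pics
python3 - <<'E'
from cell import *
import cv2,numpy as np,pickle
o=get_obs();print({k:np.round(v,4) for k,v in o.items()})
d={n:get_image(n) for n in("top","scene")}
pickle.dump(d,open('d0.pkl','wb'))
for n in d: print(n,d[n]['fx'],d[n]['R'],d[n]['t'])
cv2.imwrite('pics/a.png',cv2.resize(np.vstack([d[n]['img'] for n in d])[:,:,::-1],None,fx=.78,fy=.78,interpolation=cv2.INTER_AREA))
E
```

```text
{'clock': np.float64(0.0), 'joints': array([ 1.0701,  0.3843,  0.0164,  1.3712, -0.0063,  1.3882, -0.0465]), 'joint_vel': array([-0.0007, -0.0008, -0.0006, -0.0018,  0.0012,  0.    , -0.0003]), 'joint_torque': array([-6.00000e-04, -6.27590e+01,  8.44100e-01, -3.71824e+01,
        1.68000e-02,  1.42000e-02, -0.00000e+00]), 'tcp_pos': array([ 0.2648, -0.5656,  0.2303]), 'ee_rot': array([ 9.761e-01,  2.172e-01, -2.000e-04, -1.000e-03]), 'contact_force': array([ 0.5773, -0.0474, -0.299 ]), 'moment': array([-0.0215, -0.0036, -0.0076]), 'width': np.float64(0.0854)}
top 363.29213311160885 [[ 0.0213179  -0.99977026  0.0022299 ]
 [-0.98803863 -0.02140837 -0.15271327]
 [ 0.15272592  0.0010523  -0.98826802]] [-0.02296742  0.62620681  0.92407511]
scene 442.51372906905755 [[ 0.73433268  0.67858535 -0.01665637]
 [ 0.36017753 -0.41033122 -0.83779498]
 [-0.57535003  0.60922099 -0.54573082]] [-0.43374761 -0.13136338  1.57984132]
```

View pics/a.png

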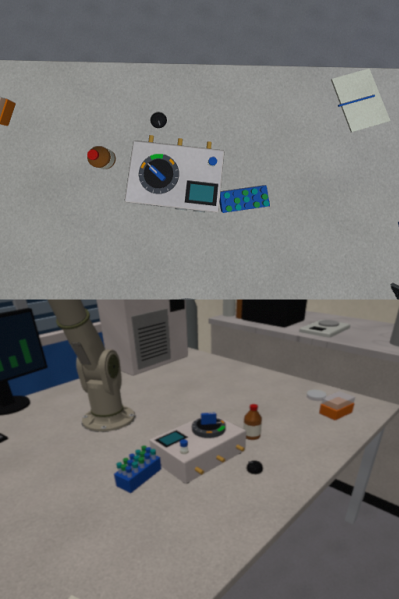

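```bash
cat > h.py <<'E'
import numpy as np,cv2
def ortho(d,x0,y0,z,half,n=500):
    # image: right = +x world, up = +y
    K=np.array([[d['fx'],0,d['cx']],[0,d['fy'],d['cy']],[0,0,1]])
    s=2*half/n
    A=np.array([[s,0,x0-half],[0,-s,y0+half],[0,0,z],[0,0,1.]])  # (u,v,1)->world h
    A=np.array([[s,0,x0-half],[0,-s,y0+half],[0,0,z]])
    P=d['R']@A; P[:,2]+=d['t']
    return cv2.warpPerspective(d['img'],K@P,(n,n),flags=cv2.INTER_CUBIC|cv2.WARP_INVERSE_MAP)
def cloud(d):
    v,u=np.mgrid[:384,:512];z=d['range_z']
    c=np.stack([(u-d['cx'])/d['fx']*z,(v-d['cy'])/d['fy']*z,z],-1)
    return (c-d['t'])@d['R']
E
python3 - <<'E'
from h import *
import pickle
D=pickle.load(open('d0.pkl','rb'));d=D['top']
P=cloud(d);im=d['img'].astype(int)
r=slice(180,275);c=slice(160,295)
p=P[r,c];i=im[r,c]
hsv=cv2.cvtColor(d['img'],cv2.COLOR_RGB2HSV)[r,c].astype(int)
z=p[...,2]
g=(hsv[...,0]>45)&(hsv[...,0]<80)&(hsv[...,1]>120)&(z>.1)&(z<.135)
print('green',g.sum(),p[g].mean(0))
b=(hsv[...,0]>95)&(hsv[...,0]<125)&(hsv[...,1]>120)&(z>.155)
for n,m in (('barTop',b),('top',(z>.09)&(z<.106)&(i.min(-1)>120))):
    q=p[m];print(n,m.sum(),q.mean(0));print(cv2.minAreaRect(q[:,:2].astype(np.float32)))
q=p[b][:,:2]
a=(hsv[...,0]>8)&(hsv[...,0]<25)&(hsv[...,1]>130)&(z>.11)&(z<.13);print('amber',p[a])
x0,y0=q.mean(0);print(x0,y0)
A=ortho(d,x0,y0,.1215,.09,390);B=ortho(D['top'],x0,y0,.1265,.09,390)
cv2.imwrite('pics/b.png',np.hstack([A,B])[:,:,::-1])
E
```

```text
green 87 [0.57888044 0.10760123 0.1215585 ]
barTop 145 [0.52397284 0.09611938 0.17262805]
((0.5034441351890564, 0.059383295476436615), (0.1466270238161087, 0.025006748735904694), 60.37765884399414)
top 6007 [0.5253379  0.04939009 0.09924546]
((0.521253228187561, 0.049528300762176514), (0.2981871962547302, 0.1992163360118866), 84.93387603759766)
amber [[0.57315017 0.06442777 0.12145115]
 [0.57053784 0.06671623 0.12236535]
 [0.57080259 0.06443782 0.12033434]
 [0.57053624 0.06173288 0.12339228]
 [0.56821326 0.06674684 0.12103662]
 [0.5685372  0.06451933 0.11836797]
 [0.56829756 0.06182484 0.1212473 ]
 [0.56845607 0.05945478 0.12020832]
 [0.56560118 0.0665288  0.12256579]
 [0.56569711 0.06411846 0.1221286 ]
 [0.5657739  0.06168986 0.12188554]
 [0.56612733 0.05947984 0.11884626]
 [0.56587173 0.05678576 0.12196341]
 [0.56143095 0.14719225 0.12232114]
 [0.56330291 0.06408869 0.12148494]
 [0.56337455 0.06165554 0.12128842]
 [0.56347733 0.05924671 0.12076833]
 [0.56349894 0.05677097 0.12109255]
 [0.5634155  0.05421732 0.12250742]
 [0.55903739 0.14718754 0.12167917]
 [0.55917742 0.1449084  0.1
[... 716 characters left out ...]
 0.12158693]
 [0.55156497 0.15167866 0.12189537]
 [0.55165137 0.14930938 0.12148727]
 [0.55197075 0.14743577 0.11827156]
 [0.55172023 0.14434511 0.12192452]
 [0.5488998  0.1536113  0.1239902 ]
 [0.54895831 0.15118928 0.12391385]
 [0.54901115 0.14875406 0.12390839]
 [0.5492342  0.14669484 0.12178094]
 [0.54656803 0.15374283 0.12262675]
 [0.54672196 0.15154375 0.12131452]
 [0.54672765 0.14899259 0.1219196 ]
 [0.54700138 0.14705773 0.11906323]
 [0.54429039 0.15659833 0.11975851]
 [0.54427686 0.15398854 0.12064542]
 [0.54415165 0.15111064 0.12302825]
 [0.54427104 0.14883536 0.12213061]
 [0.54182282 0.15126182 0.12154044]
 [0.54182653 0.14870048 0.122218  ]]
0.5239728437013353 0.09611937981407644
```

View pics/b.png

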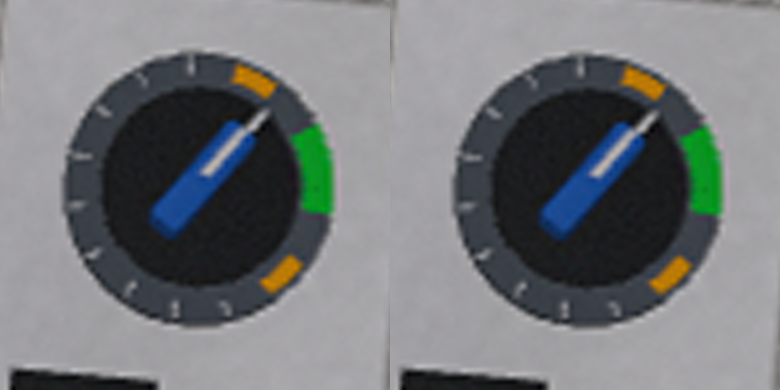

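>>> {"name": "carry_out", "arguments": {"commands": [[[100,0.02,0.055,0,0,0,2],[100,0.04,0.11,0,0,0,4],[100,0.06,0.165,0,0,0,6],[100,0.08,0.22,0,0,0,8],[100,0.1,0.27,0,0,0,10],[100,0.12,0.32,0,0,0,12],[100,0.14,0.37,0,0,0,14],[100,0.16,0.42,0,0,0,16],[100,0.18,0.47,0,0,0,18],[100,0.2,0.52,0,0,0,20],[100,0.22,0.57,0,0,0,22],[100,0.24,0.62,0,0,0,24],[100,0.2605,0.6645,0,0,0,25],[100,0.2605,0.6645,0,0,0,25],[100,0.2605,0.6645,0,0,0,25],[100,0.2605,0.6645,0,0,0,25]]]}}

```text
clock: 2.1
tcp_pos: [0.5254, 0.0969, 0.2312]
ee_rot: [0.906, 0.422, -0.0, 0.0]
contact_force: [0.6, 0.2, 0.0]
width: 0.0854
```

Run:
```python
from cell import *
from h import *
from scipy.spatial.transform import Rotation as Ro
o=get_obs();print({k:np.round(o[k],4) for k in('clock','joints','tcp_pos','ee_rot','contact_force')})
w=get_image('wrist');T=np.eye(4);T[:3,:3]=Ro.from_quat(o['ee_rot']).as_matrix();T[:3,3]=o['tcp_pos']
E=np.linalg.inv(T@w['mount']);w['R']=E[:3,:3];w['t']=E[:3,3]
A=ortho(w,.5255,.099,.1215,.08,390);B=ortho(w,.5255,.099,.168,.08,390)
for i in(A,B): cv2.drawMarker(i,(195,195),(255,0,0),0,10)
P=cloud(w);hsv=cv2.cvtColor(w['img'],cv2.COLOR_RGB2HSV).astype(int)
near=np.hypot(P[...,0]-.5255,P[...,1]-.099)<.045
b=(P[...,2]>.163)&(P[...,2]<.173)&near&(w['range_z']>0)
print(b.sum(),cv2.minAreaRect(P[b][:,:2].astype(np.float32)),P[b].mean(0))
g=(hsv[...,0]>45)&(hsv[...,0]<80)&(hsv[...,1]>120)&(abs(P[...,2]-.1215)<.01)
print('g',g.sum(),P[g].mean(0))
sk=(abs(P[...,2]-.1265)<.002)&near;print('skirt',sk.sum())
cv2.imwrite('pics/c.png',np.hstack([A,B])[:,:,::-1])
```

```text
{'clock': np.float64(2.1), 'joints': array([ 0.2618,  0.2378, -0.5971,  1.5987,  0.1369,  1.3477, -1.0517]), 'tcp_pos': array([0.5254, 0.0969, 0.2312]), 'ee_rot': array([ 9.065e-01,  4.222e-01, -3.000e-04,  3.000e-04]), 'contact_force': array([0.6354, 0.1644, 0.0098])}
2004 ((0.5259703993797302, 0.09927606582641602), (0.05572337657213211, 0.015943020582199097), 49.39878845214844) [0.52699267 0.10084885 0.16779915]
g 1029 [0.57910465 0.10727481 0.12238438]
skirt 8372
```

View pics/c.png

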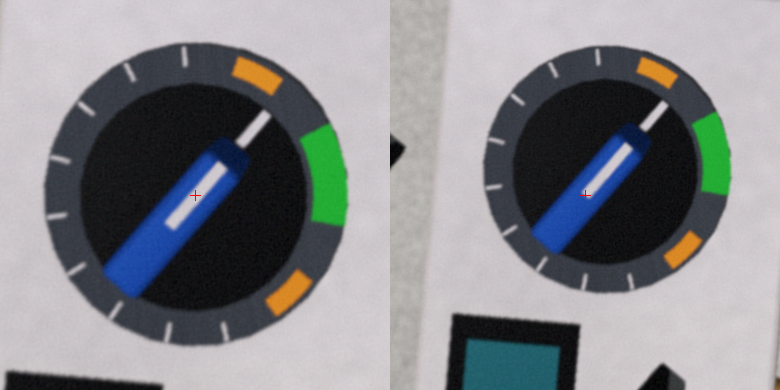

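>>> {"name": "carry_out", "arguments": {"commands": [[[100,0.0005,0.001,-0.03,0,0,-0.5],[100,0.0005,0.001,-0.06,0,0,-0.5],[100,0.0005,0.001,-0.085,0,0,-0.5],[100,0.0005,0.001,-0.09,0,0,-0.5],[100,0.0005,0.001,-0.09,0,0,-0.5],[100,0.0005,0.001,-0.09,0,0,-0.5],[100,0.0005,0.001,-0.09,0,0,-0.5]]]}}

```text
clock: 3.02
tcp_pos: [0.5265, 0.0996, 0.1422]
ee_rot: [0.908, 0.419, 0.001, 0.0]
contact_force: [-0.4, -0.9, 0.6]
width: 0.0846
```

>>> {"name": "carry_out", "arguments": {"commands": [[[100,-0.0005,-0.0005,-0.009,0,0,0],[100,-0.0005,-0.0005,-0.009,0,0,0],[50,-0.0005,-0.0005,-0.009,0,0,0],[20,-0.0005,-0.0005,-0.009,0,0,0],[10,-0.0005,-0.0005,-0.009,0,0,0],[0,-0.0005,-0.0005,-0.009,0,0,0],[0,-0.0005,-0.0005,-0.009,0,0,0],[0,-0.0005,-0.0005,-0.009,0,0,0],[0,-0.0005,-0.0005,-0.009,0,0,0]]], "newtons": 40}}

```text
clock: 4.15
tcp_pos: [0.5263, 0.0984, 0.1327]
ee_rot: [0.908, 0.419, 0.001, 0.001]
contact_force: [4.6, -2.3, 2.2]
width: 0.0156
```

>>> {"name": "carry_out", "arguments": {"commands": [[[0,0,0,0,0,0,-4],[0,0,0,0,0,0,-8],[0,0,0,0,0,0,-12],[0,0,0,0,0,0,-16],[0,0,0,0,0,0,-20],[0,0,0,0,0,0,-23],[0,0,0,0,0,0,-23],[0,0,0,0,0,0,-23],[0,0,0,0,0,0,-23]]]}}

```text
clock: 5.28
tcp_pos: [0.5263, 0.0986, 0.1327]
ee_rot: [0.973, 0.23, 0.001, 0.0]
contact_force: [4.2, -2.1, 1.0]
width: 0.0154
```

```bash
cat > s.py <<'E'
from cell import *
import numpy as np
from scipy.spatial.transform import Rotation as Ro
o=get_obs();R=Ro.from_quat(o['ee_rot']).as_matrix()
print(round(float(o['clock']),2),'ang',round(np.degrees(np.arctan2(R[1,0],R[0,0])),2),np.round(o['tcp_pos'],4),np.round(o['contact_force'],2),np.round(o['moment'],3))
E
python3 s.py
```

```text
5.28 ang 26.55 [0.5263 0.0986 0.1327] [ 4.24 -2.07  0.96] [-0.644 -0.969 -0.05 ]
```

>>> {"name": "carry_out", "arguments": {"commands": [[[0,0,0,0.0005,0,0,0],[0,0,0,0.001,0,0,0],[0,0,0,0.001,0,0,0],[0,0,0,0.001,0,0,0]]]}}

```text
clock: 5.78
tcp_pos: [0.5262, 0.0986, 0.1331]
ee_rot: [0.973, 0.23, 0.001, 0.0]
contact_force: [6.4, -2.3, -3.5]
width: 0.0151
```

```bash
python3 s.py
```

```text
5.78 ang 26.55 [0.5262 0.0986 0.1331] [ 6.44 -2.28 -3.5 ] [-0.502 -1.473 -0.121]
```

>>> {"name": "carry_out", "arguments": {"commands": [[[0,0,0,0.0005,0,0,0],[0,0,0,0.0005,0,0,0],[0,0,0,0.001,0,0,0],[0,0,0,0.001,0,0,0],[0,0,0,0.001,0,0,0]]]}}

```text
clock: 6.4
tcp_pos: [0.5262, 0.0986, 0.1337]
ee_rot: [0.973, 0.23, 0.001, -0.0]
contact_force: [7.4, -2.5, -7.0]
width: 0.0151
```

```bash
python3 s.py
```

```text
6.4 ang 26.55 [0.5262 0.0986 0.1337] [ 7.39 -2.46 -7.01] [-0.4   -1.805 -0.093]
```

>>> {"name": "carry_out", "arguments": {"commands": [[[0,0,0,0,0,0,-1],[0,0,0,0,0,0,-2],[0,0,0,0,0,0,-3],[0,0,0,0,0,0,-3],[0,0,0,0,0,0,-3]]]}}

```text
clock: 7.02
tcp_pos: [0.5262, 0.0987, 0.1337]
ee_rot: [0.979, 0.204, 0.001, -0.0]
contact_force: [8.2, -1.7, -6.8]
width: 0.0152
```

```bash
python3 s.py
```

```text
7.03 ang 23.57 [0.5262 0.0987 0.1337] [ 8.21 -1.69 -6.82] [-0.346 -1.86   0.086]
```

>>> {"name": "carry_out", "arguments": {"commands": [[[0,0.0005,0,0,0,0,-1],[0,0.001,0,0,0,0,-2],[0,0.001,0,0,0,0,-3],[0,0.001,0,0,0,0,-3],[0,0.001,0,0,0,0,-3]]]}}

```text
clock: 7.65
tcp_pos: [0.5263, 0.0987, 0.1337]
ee_rot: [0.984, 0.178, -0.0, 0.0]
contact_force: [4.3, -3.0, -6.6]
width: 0.0154
```

```bash
python3 s.py
```

```text
7.65 ang 20.56 [0.5263 0.0987 0.1337] [ 4.32 -2.99 -6.55] [-0.461 -1.07   0.051]
```

>>> {"name": "carry_out", "arguments": {"commands": [[[0,0.0005,0,0.0002,0,0,-1],[0,0.0005,0,0.0002,0,0,-2],[0,0.0005,0,0.0002,0,0,-3],[0,0.0005,0,0.0002,0,0,-3],[0,0.0005,0,0.0002,0,0,-3]]]}}

```text
clock: 8.28
tcp_pos: [0.5265, 0.0988, 0.1339]
ee_rot: [0.988, 0.153, -0.001, -0.0]
contact_force: [3.6, -2.2, -11.4]
width: 0.0154
```

```bash
python3 s.py
```

```text
8.28 ang 17.59 [0.5265 0.0988 0.1339] [  3.6   -2.24 -11.36] [-0.654 -0.524  0.064]
```

>>> {"name": "carry_out", "arguments": {"commands": [[[0,0,0,-0.0003,0,0,-1],[0,0,0,-0.0003,0,0,-2],[0,0,0,-0.0003,0,0,-3],[0,0,0,-0.0003,0,0,-3],[0,0,0,-0.0003,0,0,-3]]]}}

```text
clock: 8.9
tcp_pos: [0.5266, 0.0988, 0.1339]
ee_rot: [0.992, 0.127, -0.0, 0.0]
contact_force: [-0.1, -3.7, -10.2]
width: 0.0155
```

```bash
python3 s.py
```

```text
8.9 ang 14.59 [0.5266 0.0988 0.1339] [ -0.14  -3.74 -10.15] [-0.842  0.264  0.087]
```

>>> {"name": "carry_out", "arguments": {"commands": [[[0,0,0,-0.0001,0,0,-1],[0,0,0,-0.0001,0,0,-2],[0,0,0,-0.0001,0,0,-3],[0,0,0,-0.0001,0,0,-3],[0,0,0,-0.0001,0,0,-3]]]}}

```text
clock: 9.52
tcp_pos: [0.5267, 0.0989, 0.134]
ee_rot: [0.995, 0.101, -0.0, 0.0]
contact_force: [-2.6, -4.4, -8.3]
width: 0.0152
```

```bash
python3 s.py
```

```text
9.53 ang 11.59 [0.5267 0.0989 0.134 ] [-2.62 -4.43 -8.28] [-0.958  0.78   0.016]
```

>>> {"name": "carry_out", "arguments": {"commands": [[[0,0,0.0003,0.0003,0,0,0],[0,0,0.0005,0.0005,0,0,0],[0,0,0.0005,0.0005,0,0,0]]]}}

```text
clock: 9.9
tcp_pos: [0.5267, 0.0989, 0.1341]
ee_rot: [0.995, 0.101, -0.0, 0.0]
contact_force: [-0.7, -5.5, -11.5]
width: 0.0158
```

```bash
python3 s.py
```

```text
9.9 ang 11.56 [0.5267 0.0989 0.1341] [ -0.68  -5.52 -11.49] [-1.22   0.541  0.055]
```

>>> {"name": "carry_out", "arguments": {"commands": [[[0,0,-0.0005,-0.0003,0,0,-1],[0,0,-0.001,-0.0003,0,0,-2],[0,0,-0.001,-0.0003,0,0,-3],[0,0,-0.001,-0.0003,0,0,-3],[0,0,-0.001,-0.0003,0,0,-3]]]}}

```text
clock: 10.52
tcp_pos: [0.5268, 0.0988, 0.1341]
ee_rot: [0.997, 0.075, -0.0, -0.0]
contact_force: [-1.8, -1.7, -11.8]
width: 0.0152
```

```bash
python3 s.py
```

```text
10.53 ang 8.61 [0.5268 0.0988 0.1341] [ -1.8   -1.71 -11.8 ] [-0.354  0.795  0.148]
```

>>> {"name": "carry_out", "arguments": {"commands": [[[0,0,0,-0.0003,0,0,-1],[0,-0.0003,0,-0.0003,0,0,-2],[0,-0.0003,0,-0.0003,0,0,-3],[0,-0.0003,0,-0.0003,0,0,-3],[0,-0.0003,0,-0.0003,0,0,-3]]]}}

```text
clock: 11.15
tcp_pos: [0.5267, 0.0988, 0.1341]
ee_rot: [0.999, 0.049, 0.0, -0.0]
contact_force: [-1.6, -0.7, -9.6]
width: 0.0154
```

```bash
python3 s.py
```

```text
11.15 ang 5.6 [0.5267 0.0988 0.1341] [-1.58 -0.67 -9.64] [-0.039  0.767  0.089]
```

>>> {"name": "carry_out", "arguments": {"commands": [[[0,0,0,0,0,0,-1],[0,0,0,0,0,0,-2],[0,0,0,0,0,0,-3],[0,0,0,0,0,0,-3],[0,0,0,0,0,0,-3]]]}}

```text
clock: 11.78
tcp_pos: [0.5268, 0.0987, 0.1341]
ee_rot: [1.0, 0.023, 0.0, -0.0]
contact_force: [-1.7, 1.6, -9.8]
width: 0.0157
```

```bash
python3 s.py
```

```text
11.78 ang 2.6 [0.5268 0.0987 0.1341] [-1.72  1.57 -9.79] [0.314 0.696 0.084]
```

>>> {"name": "carry_out", "arguments": {"commands": [[[0,0,0,0,0,0,-1],[0,0,0,0,0,0,-2],[0,0,0,0,0,0,-3],[0,0,0,0,0,0,-3],[0,0,0,0,0,0,-3]]]}}

```text
clock: 12.4
tcp_pos: [0.5268, 0.0987, 0.1341]
ee_rot: [1.0, -0.004, 0.0, -0.0]
contact_force: [-2.0, 3.2, -7.2]
width: 0.0154
```

```bash
python3 s.py
```

```text
12.4 ang -0.4 [0.5268 0.0987 0.1341] [-1.98  3.23 -7.17] [0.687 0.707 0.084]
```

>>> {"name": "carry_out", "arguments": {"commands": [[[0,0,0.0005,0.0003,0,0,-1],[0,0,0.0005,0.0003,0,0,-2],[0,0,0.0005,0.0003,0,0,-3],[0,0,0.0005,0.0003,0,0,-3],[0,0,0.0005,0.0003,0,0,-3]]]}}

```text
clock: 13.02
tcp_pos: [0.5267, 0.0987, 0.1343]
ee_rot: [1.0, -0.03, 0.0, 0.0]
contact_force: [-0.8, 0.2, -9.5]
width: 0.0156
```

```bash
python3 s.py
```

```text
13.03 ang -3.43 [0.5267 0.0987 0.1343] [-0.84  0.2  -9.51] [0.248 0.484 0.043]
```

>>> {"name": "carry_out", "arguments": {"commands": [[[0,0,0,0,0,0,-1],[0,0,0,0,0,0,-2],[0,0,0,0,0,0,-3],[0,0,0,0,0,0,-3],[0,0,0,0,0,0,-3]]]}}

```text
clock: 13.65
tcp_pos: [0.5268, 0.0988, 0.1346]
ee_rot: [0.998, -0.056, 0.0, 0.0]
contact_force: [-5.0, -0.8, -0.9]
width: 0.0155
```

```bash
python3 s.py
python3 - <<'E'
from cell import *
from h import *
w=get_image('wrist');t=get_image('top')
A=ortho(t,.5255,.099,.1275,.08,390)
cv2.imwrite('pics/e.png',np.hstack([cv2.resize(w['img'],(520,390)),A[:,55:335]])[:,:,::-1])
E
```

```text
13.65 ang -6.42 [0.5268 0.0988 0.1346] [-5.   -0.78 -0.87] [-0.179  1.2    0.006]
```

View pics/e.png

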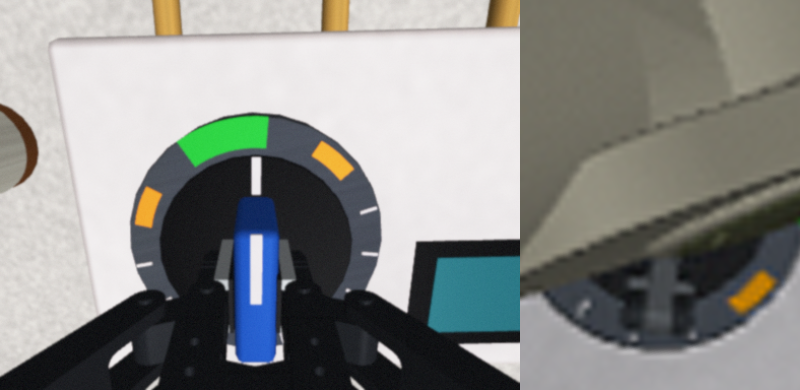

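The wrist view shows the pointer at pixel (256,175), in line with the right part of the green band (180–270, 118–165). The pull force fell from 9.5 N to 0.9 N as the knob rose, so this is the slot. I'll pull gently to check.

>>> {"name": "carry_out", "arguments": {"commands": [[[0,0,0,0.0005,0,0,0],[0,0,0,0.001,0,0,0],[0,0,0,0.0015,0,0,0],[0,0,0,0.0015,0,0,0]]]}}

```text
clock: 14.25
tcp_pos: [0.5267, 0.0988, 0.1358]
ee_rot: [0.998, -0.056, 0.0, 0.0]
contact_force: [-3.6, -0.6, -4.2]
width: 0.015
```

```bash
python3 s.py
```

```text
14.25 ang -6.42 [0.5267 0.0988 0.1358] [-3.57 -0.61 -4.25] [-0.306  0.714 -0.02 ]
```

>>> {"name": "carry_out", "arguments": {"commands": [[[0,0,0,0.0006,0,0,0],[0,0,0,0.0012,0,0,0],[0,0,0,0.0018,0,0,0],[0,0,0,0.0024,0,0,0],[0,0,0,0.003,0,0,0],[0,0,0,0.0036,0,0,0],[0,0,0,0.0042,0,0,0],[0,0,0,0.0048,0,0,0],[0,0,0,0.0054,0,0,0],[0,0,0,0.006,0,0,0],[0,0,0,0.0066,0,0,0],[0,0,0,0.0066,0,0,0]]]}}

```text
clock: 15.75
tcp_pos: [0.5267, 0.0989, 0.1425]
ee_rot: [0.998, -0.056, 0.0, 0.0]
contact_force: [-3.4, -2.8, -3.2]
width: 0.0156
```

```bash
python3 s.py
```

```text
15.75 ang -6.42 [0.5267 0.0989 0.1425] [-3.43 -2.76 -3.24] [-0.614  0.665 -0.05 ]
```

>>> {"name": "carry_out", "arguments": {"commands": [[[0,0,0,0.0005,0,0,0],[0,0,0,0.001,0,0,0],[0,0,0,0.0014,0,0,0],[0,0,0,0.0014,0,0,0]]]}}

```text
clock: 16.25
tcp_pos: [0.5267, 0.0989, 0.1437]
ee_rot: [0.998, -0.056, 0.0, -0.0]
contact_force: [-3.1, -3.1, -6.6]
width: 0.0155
```

```bash
python3 s.py
```

```text
16.25 ang -6.42 [0.5267 0.0989 0.1437] [-3.12 -3.05 -6.59] [-0.655  0.45   0.004]
```

>>> {"name": "carry_out", "arguments": {"commands": [[[0,0,0,0.0002,0,0,0],[0,0,0,0.0004,0,0,0],[0,0,0,0.0004,0,0,0]]]}}

```text
clock: 16.62
tcp_pos: [0.5266, 0.0989, 0.1438]
ee_rot: [0.998, -0.056, -0.0, -0.0]
contact_force: [-0.4, -2.2, -11.4]
width: 0.0157
```

```bash
python3 s.py
```

```text
16.62 ang -6.41 [0.5266 0.0989 0.1438] [ -0.42  -2.2  -11.4 ] [-0.471 -0.029 -0.033]
```

>>> {"name": "carry_out", "arguments": {"commands": [[[0,0,0,-0.0005,0,0,0],[0,0,0,-0.0005,0,0,0],[50,0,0,-0.0005,0,0,0],[70,0,0,-0.0005,0,0,0],[70,0,0,-0.0005,0,0,0],[70,0,0,-0.0005,0,0,0],[70,0,0,0.02,0,0,0],[70,0,0,0.05,0,0,0],[70,0,0,0.09,0,0,0],[70,0,0,0.09,0,0,0],[70,0,0,0.09,0,0,0],[70,0,0,0.09,0,0,0]]]}}

```text
clock: 18.12
tcp_pos: [0.5261, 0.0988, 0.233]
ee_rot: [0.998, -0.056, -0.001, 0.0]
contact_force: [0.4, -0.1, -0.2]
width: 0.0597
```

```bash
python3 s.py
python3 - <<'E'
from cell import *
from h import *
from scipy.spatial.transform import Rotation as Ro
o=get_obs();w=get_image('wrist');T=np.eye(4);T[:3,:3]=Ro.from_quat(o['ee_rot']).as_matrix();T[:3,3]=o['tcp_pos']
E=np.linalg.inv(T@w['mount']);w['R']=E[:3,:3];w['t']=E[:3,3]
P=cloud(w);r=np.hypot(P[...,0]-.526,P[...,1]-.099)
b=(P[...,2]>.155)&(P[...,2]<.19)&(r<.035);print('bar z',np.median(P[b][:,2]),cv2.minAreaRect(P[b][:,:2].astype(np.float32)))
k=(r>.03)&(r<.044)&(P[...,2]>.12)&(P[...,2]<.15);print('skirt z',np.median(P[k][:,2]))
k=(r>.052)&(r<.06)&(P[...,2]>.11)&(P[...,2]<.15);print('ring z',np.median(P[k][:,2]))
cv2.imwrite('pics/f.png',w['img'][:,:,::-1])
E
```

```text
18.12 ang -6.41 [0.5261 0.0988 0.233 ] [ 0.37 -0.05 -0.22] [-0.024  0.04  -0.022]
bar z 0.17896988773986214 ((0.5263718366622925, 0.09913822263479233), (0.016088275238871574, 0.05544757843017578), 83.26378631591797)
skirt z 0.13767200525350118
ring z 0.12190165816480084
```

View pics/f.png

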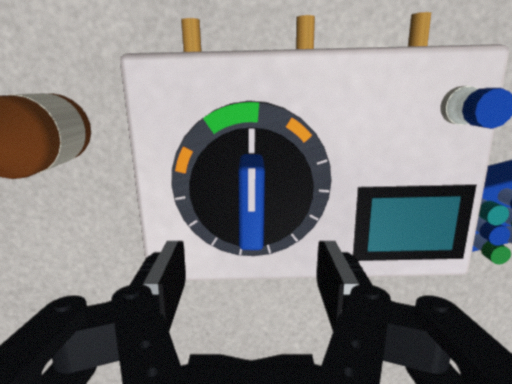

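The picture shows the gripper clear of the knob. The pointer at (251,140) is inside the green band (205–259), and the bystanders in view (bottle, vial and rack) look undisturbed. The skirt is 11 mm higher than at the start.

```bash
python3 -c "
from cell import *
print(job_done())"
```

```text
the job is handed in; nothing more can be done
None
```

The knob is pulled fully out and locked in the green mark, the gripper has let go, and the job is handed in. It took about 18 s of the 64 s allowed; no verdict was reported.

- **What I did:** I gripped the bar and turned the knob clockwise into the green mark. I then felt for the slot in 3° steps under a light pull. At about -6.4° (tool angle in the world frame) the pull force fell from 9.5 N to 0.9 N as the knob rose. From there I pulled it out to its end stop, opened the gripper and backed off 90 mm.
- **Knob position:** The skirt top is at 137.7 mm, against 126.5 mm when pushed in, so it is about 11 mm out. The bar top agrees, at 179 mm.
- **Pointer:** It sits about 0.27 rad to the clockwise side of the mark's middle, inside the 0.38 rad limit. The last picture shows it within the green band.
- **Forces:** The wrist force was back near zero after letting go. While feeling for the slot, the upward pull reached at most about 11.8 N in the readings. Less about 3.5 N of friction, that puts roughly 8 N on the plate, a little above the suggested 3 to 7 N but below the 15 N limit.
- **Bystanders:** The bottle, vial and rack looked undisturbed in the last picture. The mouse was out of view and was not checked again, though nothing came near it.

No checks failed or disagreed.

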